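Lay out the lamp-to-camera imaging path

TASK

Lay out the imaging path for the camera test on the optical table. Midway between the front of the lamp and the front of the camera stand the riser block that brings the test target up to the height of the lamp's beam, and set the target on top of it; then put the iris midway between the lamp's front and the target, and the lens midway between the target and the camera's front, everything upright and centred on the straight line from lamp to camera, with iris, target and lens facing squarely along that line. Let no optic fall over, and leave the other riser, the wafer dish and the hex driver where they lie.

Things in the scene. Friction and masses are not known exactly. Their poses are not given: they have to be found in the camera images.
- lamp_nose (a point): Lamp, fixed: dark finned cylinder (68 mm across) lying level on a post, round glass front 52 mm across. Point: centre of that front face, 90 mm above the table. x is the beam: level, out of the lamp straight to the camera's front, 360 mm away; z up. Its body reaches 115 mm behind the point, 34 mm to either side (base plate 38 mm) and 124 mm above the table.
- camera_nose (a point): Camera, fixed: white box 66 x 60 x 60 mm with a black back end, on a post, with a round steel mount 31 mm across towards the lamp. Point: centre of that mount's front face, 90 mm above the table, on the beam line; x points on along the beam, into the camera; z up. Its body reaches 86 mm behind the point, 30 mm to either side (base plate 38 mm) and 120 mm above the table.
- iris_center (a point): Iris, loose, 0.24 kg: black ring 50 mm across, 12 mm thick, pinhole in the middle, upright on a 12.7 mm steel post with round steel foot (56 mm across, 10 high). A 4 mm lever pin rises from its rim to 39 mm above the point. Point: the ring's centre, 90 mm above the underside; x is the ring's axis (either way round is alike), y across it, z up. Grip across y (50 mm) at the point's height.
- lens_center (a point): Lens, loose, 0.3 kg: black round barrel, glass at both ends, 50 mm across, 32 mm long, level on a 12.7 mm steel post with a black rectangular base plate (46 mm along x, 62 along y, 10 high). Point: the barrel's centre, 90 mm above the underside; x is the barrel's axis (either way round is alike), y across it, z up. Grip across y (50 mm) at the point's height.
- target_center (a point): Test target, loose, 0.16 kg: glass plate with black crosshair in a square black frame (50 mm wide along y, 50 high, 10 thick along x) on a small foot (36 mm along x, 50 along y, 8 high), no post. Point: the crosshair's centre, mid-frame, 40 mm above the underside of the foot; x is square to the glass (either way round is alike), z up. Grip across y (50 mm) at the point's height.
- riser_tall_center (a point): Taller riser block, loose, 0.42 kg: plain grey block, 60 x 60 mm seen from above and 50 mm high, four screw holes in its top. Point: the block's centre, 25 mm above its underside; x and y are square to its sides, z up. With the target on it the crosshair stands 90 mm above the table. Grip across either pair of sides (60 mm).
- riser_low_center (a point): Lower riser block, loose, a bystander: grey block of the same kind, 60 mm along x, 45 mm along y, only 25 mm high. Point: the block's centre, 12.5 mm above its underside.
- wafer_dish: Bystander, loose: flat round wafer dish with a dark patterned wafer in it, 108 mm across, 13 mm high; origin at the centre of its underside.
- driver_grip (a point): Bystander, loose: hex driver with a black handle lying on the table, about 170 mm long; the point is in the middle of its handle.

How it is judged:
At the end, for the whole second after the job is handed in: Along the beam from the lamp's front: iris at 90 mm, tall riser with target on it at 180, lens at 270 (each within 15 mm; 12 mm off the line; target 12 mm off the riser's centre), facing along it within 0.2 rad, upright, released, at rest; low riser, dish and driver within 20 mm of their start (x of iris_center in the frame of lamp_nose between 0.075 and 0.105 m and y of iris_center in the frame of lamp_nose between -0.012 and 0.012 m and x of riser_tall_center in the frame of lamp_nose between 0.165 and 0.195 m and y of riser_tall_center in the frame of lamp_nose between -0.012 and 0.012 m and x of target_center in the frame of lamp_nose between 0.165 and 0.195 m and y of target_center in the frame of lamp_nose between -0.012 and 0.012 m and x of lens_center in the frame of lamp_nose between 0.255 and 0.285 m and y of lens_center in the frame of lamp_nose between -0.012 and 0.012 m and angle between the x axis of each of iris_center, target_center, lens_center and the x axis of lamp_nose, either way round below 0.2 rad and horizontal distance between target_center and riser_tall_center below 0.012 m and height (world z) of target_center between 0.084 and 0.096 m and height (world z) of iris_center between 0.084 and 0.096 m and height (world z) of lens_center between 0.084 and 0.096 m and height (world z) of riser_tall_center between 0.019 and 0.031 m and angle between each of iris_center, lens_center, target_center, riser_tall_center's own z axis and vertical below 0.08 rad and linear speed of each of iris, lens, target, riser_tall below 0.01 m/s and angular speed of each of iris, lens, target, riser_tall below 0.1 rad/s and distance of each of riser_low_center, wafer_dish, driver_grip from where it was at the start of the episode below 0.02 m); the robot touches nothing.
It fails at once if an optic falls over (tilts more than 0.7 rad) (angle between any of iris_center, lens_center, target_center's own z axis and vertical above 0.7 rad).
It fails at once if the lower riser, wafer dish or driver is moved by more than 20 mm (distance of any of riser_low_center, wafer_dish, driver_grip from where it was at the start of the episode above 0.02 m).
It also fails if it takes over 112 s, if anything falls off the work surface, if the arm or the gripper's body presses on something with over 40 N, if the wrist force passes 120 N, or if a joint passes its speed limit or range.

ROBOT

A 6-joint arm with a two-finger parallel gripper is mounted at the origin on the work surface. World frame = base frame: x ahead of the robot, y to its left, z up, the work surface at z = 0. Lengths are in m, angles in rad, forces in N, time in s.
With the tool pointing down it reaches from about 0.4 to 0.825 m from the base axis. Payload 7 kg.
Tool frame: the origin (TCP) lies at the very end of the fingers, on their centre line; the grasp point (between the pads) lies 19 mm behind it; z points along the fingers, y is the line along which they close (so a half turn about z gives the same grasp; the last joint's range is limited). The gripper opens to 88 mm and grips with 3 to 60 N. Pads are 19 mm wide; open, the fingers measure 130 mm over their backs; the gripper's body (78 mm by 193 mm) begins 47 mm behind the grasp point.
Start: joints at [0.288, 0.359, 0.012, 0, -1.224, -0.288], TCP at [0.675, -0, 0.227] pointing down, gripper open.
Joint ranges: [-3.07, 3.07], [-1.43, 2.12], [-1.02, 1.25], [-3.03, 1.67], [-3.05, -0], [-3.03, 3.03]. Speed limits (rad/s): [2.39, 2.39, 3.01, 3.14, 3.14, 3.14].

INTERFACE

Orientations are given as [roll, pitch, yaw] about the fixed x, y, z axes, in that order (R = Rz(yaw) Ry(pitch) Rx(roll)).
In Python, from station import arm gives the robot as it stands.
- The arm moves only by the tool step_arm, never from a script. Its argument "rows" is a list of rows, each a list of 5 numbers: the shift along the world's x, y, z in m, then the turn about the world's z in rad, then the finger opening in m, from 0 to 0.0876. In form: [[x, y, z, spin, gripper], ...]. A call has 1 to 20 rows; each row is the pose to reach, as a shift and turn from the pose commanded when the call began; what a row does not reach only later rows make up. A row lasts 1/10 s, in which the tool goes at most 50 mm and 8.59 degrees, less where a joint would pass 70% of its speed; a pose out of reach is approached as far as the arm can. A call with a gripper value outside its range is refused whole. The fingers move at their own pace and stop on an object; "newtons" is the grip in N (left out, the last holds). Time passes only in rows, so rows that repeat a pose let the fingers close. It gives the time, the measured TCP pose, the force, the opening and the grip force at its end, in the units of the state.
- arm.get_state(): the state, without advancing time (a new reading comes with each control period).
- arm.grab_frame(name): name is "scene" or "side" or "wrist"; returns a dict with "color" (400x640x3 uint8, blue, green, red), "vfov" (degrees; the focal length in pixels is half the picture's height over the tangent of half this angle, whatever the lens; pixels are square), "cx", "cy" (the principal point, pixels), "rvec" (rotation vector, rad) and "tvec" (3), from world to camera coordinates, as OpenCV has them. Camera axes: x right, y down, z forward; pixel columns grow to the right and rows downward; lengths in m; the calibration is good to about 2 mm. A picture is of the moment at which its call begins. There is no depth.
- arm.job_done(): hands the job in; it is judged then, once.
The state is a dict: "t": time; "q": joint angles; "qd": joint speeds; "joint_efforts": joint torques, N m; "eef_pos": TCP position; "ee_rot": TCP orientation; "force": force on the tool from outside, world axes, zero at the start; "moment": the same for the moment, N m; "width": finger opening in m; "gripper_force": force on a finger pad.
Only numpy, scipy, OpenCV 4.12 (cv2) and the standard library are available. Lean on these libraries where they do the work, as an engineer would, in place of code of your own. Each camera call takes 0.05 s, during which the arm holds its last target. There are 200 camera calls.

## Working session

There is one attempt and no reset: what is moved stays moved. The work goes in short steps, Python scripts to look and compute and a tool call to move; the robot and the scene stay as the last step left them, time stands still between calls to the robot, and variables do not carry over. Pictures are saved under pics/ and viewed, at most 14 in all, crops included, and the job is handed in when it is done.

Besides the shell and the picture viewer there is one more tool, called by a JSON object that holds its "api" and its "payload". step_arm: Moves the arm, as the interface text tells. Its arguments: {"type":"object","properties":{"rows":{"type":"array"},"newtons":{"type":"number"}},"required":["rows"]}

```bash
mkdir -p pics
cat > h.py <<'E'
import numpy as np, cv2, json
from station import arm
def grab(name, fn):
    f=arm.grab_frame(name); cv2.imwrite('pics/'+fn+'.png',f['color'])
    np.save('pics/'+fn+'.npy',{k:f[k] for k in f if k!='color'},allow_pickle=True); return f
def load(fn): return np.load('pics/'+fn+'.npy',allow_pickle=True).item()
def cam(f):
    F=200/np.tan(np.radians(f['vfov'])/2)
    K=np.array([[F,0,f['cx']],[0,F,f['cy']],[0,0,1]]); R=cv2.Rodrigues(np.array(f['rvec'],float))[0]
    return K,R,np.array(f['tvec'],float).reshape(3)
def toz(f,uv,z):
    K,R,t=cam(f); d=R.T@np.linalg.solve(K,[uv[0],uv[1],1]); c=-R.T@t
    return c+d*(z-c[2])/d[2]
def proj(f,p):
    K,R,t=cam(f); return cv2.projectPoints(np.array(p,float).reshape(-1,3),np.array(f['rvec'],float),t,K,None)[0].reshape(-1,2)
E
python3 - <<'E'
from h import *
for n in ['scene','side','wrist']:
    f=grab(n,n+'0'); K,R,t=cam(f); print(n,f['vfov'],-R.T@t,R[2], f['color'].shape)
print(arm.get_state())
E
```

```text
scene 53.861983073040754 [ 1.01468312 -0.31515905  0.95454294] [-0.488342    0.27561381 -0.82798498] (400, 640, 3)
side 42.33054954373213 [-0.50035725  0.9742765   0.97099412] [ 0.61001379 -0.59378341 -0.52469462] (400, 640, 3)
wrist 69.33260284382499 [ 0.67551731 -0.08287557  0.38318922] [-0.00320354  0.30860163 -0.95118598] (400, 640, 3)
{'t': 0.15, 'q': array([ 2.88092746e-01,  3.59248090e-01,  1.12720643e-02, -2.42938355e-04,
       -1.22411253e+00, -2.88144270e-01]), 'qd': array([-0.0021456 , -0.00277604,  0.00138634, -0.000276  , -0.00088188,
        0.00141225]), 'joint_efforts': array([ 1.39394037e-04, -5.83274567e+01,  2.93289685e+01,  7.00122759e+00,
        8.75052094e-03, -9.76538854e-05]), 'eef_pos': array([ 6.74628037e-01, -3.70674283e-05,  2.25824572e-01]), 'ee_rot': array([ 3.14028879e+00, -1.48258527e-04, -1.57093045e+00]), 'force': array([-0.12179906,  0.40670795,  0.9723127 ]), 'moment': array([-0.00529573,  0.00280607, -0.05771017]), 'gripper_force': 0.0, 'width': 0.08790988632522664}
```

View pics/scene0.png

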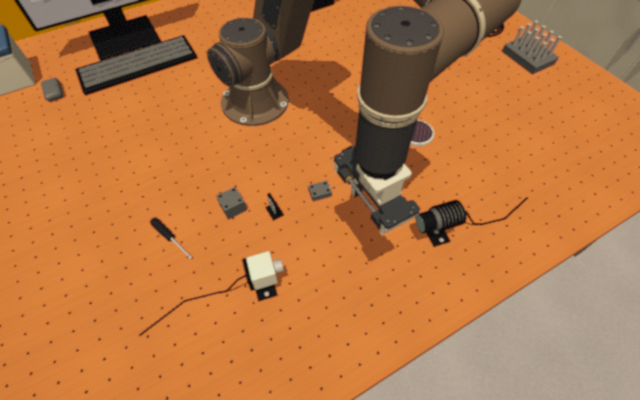

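View pics/side0.png

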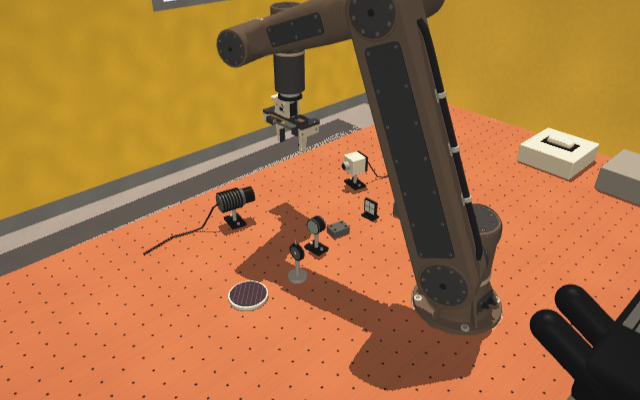

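The scene view shows the lamp front at about (421,224), camera mount (282,267), tall riser (232,203), target (274,207), low riser (320,190), dish (422,132) and driver (165,232). The side view shows the iris at (297,252), lens (316,226), target (370,208) and dish (248,295). I'll zoom in on both.

Run:
```python
from h import *
a=cv2.imread('pics/scene0.png'); b=cv2.imread('pics/side0.png')
def crop(im,x,y,w,h,s,st,fn):
    c=cv2.resize(im[y:y+h,x:x+w],None,fx=s,fy=s,interpolation=cv2.INTER_CUBIC)
    for u in range((x//st+1)*st,x+w,st): cv2.putText(c,str(u),((u-x)*s,10),0,.35,(255,255,255),1); cv2.line(c,((u-x)*s,0),((u-x)*s,h*s),(255,255,255),1) if 0 else cv2.line(c,((u-x)*s,12),((u-x)*s,18),(255,255,255),1)
    for v in range((y//st+1)*st,y+h,st): cv2.putText(c,str(v),(0,(v-y)*s+4),0,.35,(255,255,255),1); cv2.line(c,(24,(v-y)*s),(30,(v-y)*s),(255,255,255),1)
    cv2.imwrite('pics/'+fn,c)
crop(a,205,170,160,120,5,10,'c1.png'); crop(b,205,140,200,150,4,10,'c2.png')
```

```text
(no output)
```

View pics/c1.png

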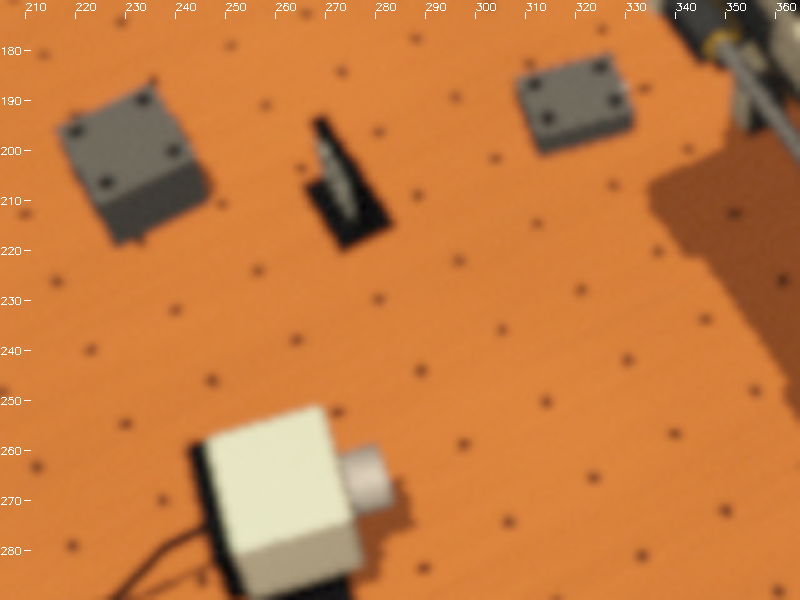

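View pics/c2.png

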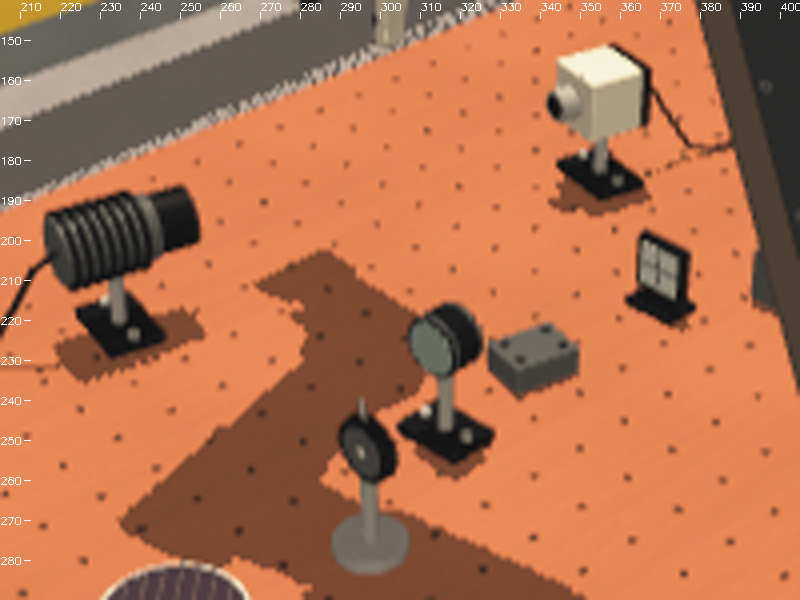

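The crops resolve all the parts. The scene crop gives the riser, target and camera corners. The side crop gives the iris ring (296.6,252), iris foot (297.3,275), lens barrel (315,225), lens base (316,247) and target crosshair (370,207).

```bash
cat >> h.py <<'E'
def fit(f,P,z,name):
    X=np.array([toz(f,p,z)[:2] for p in P]); e=np.diff(np.vstack([X,X[:1]]),axis=0)
    print(name,'c',X.mean(0).round(4),'edges',np.hypot(*e.T).round(4),'ang',np.degrees(np.arctan2(e[:,1],e[:,0])).round(1))
    return X
E
python3 - <<'E'
from h import *
S=load('scene0');D=load('side0')
c1=lambda L:[(205+(x+.5)/5-.5,170+(y+.5)/5-.5) for x,y in L]
c2=lambda L:[(205+(x+.5)/4-.5,140+(y+.5)/4-.5) for x,y in L]
fit(S,c1([(57,127),(153,84),(197,160),(103,208)]),.05,'tall')
fit(S,c1([(515,80),(610,55),(634,110),(540,138)]),.025,'low')
fit(D,c2([(488,349),(544,322),(580,345),(522,376)]),.025,'low side')
fit(S,c1([(205,437),(322,405),(352,520),(235,555)]),.12,'cambox')
fit(D,c2([(557,62),(607,45),(645,66),(596,84)]),.12,'cambox side')
def p(f,u,z,n): print(n,toz(f,u[0],z)[:2].round(4))
p(S,c1([(386,472)]),.09,'mount'); p(D,c2([(556,104)]),.09,'mount side')
p(D,c2([(192,212)]),.09,'lamp side'); p(S,[(421,224)],.09,'lamp')
fit(D,c2([(77,313),(122,293),(166,333),(118,355)]),.005,'lampbase')
p(D,c2([(662,267)]),.04,'target')
fit(D,c2([(639,231),(690,249)]),.065,'target top')
p(D,c2([(444,340)]),.09,'lens'); fit(D,c2([(398,427),(441,402),(494,434),(452,462)]),.005,'lensbase')
p(D,c2([(367,448)]),.09,'iris');p(D,c2([(370,540)]),.01,'iris foot')
p(D,[(248,294.5)],.013,'dish'); p(S,[(165,232)],.01,'driver')
E
```

```text
tall c [ 0.3694 -0.2357] edges [0.0577 0.0595 0.0566 0.0621] ang [  90.5    0.9  -86.8 -178. ]
low c [0.449  0.0029] edges [0.058  0.0412 0.057  0.0431] ang [  78.   -10.9 -100.2  170.5]
low side c [0.4423 0.0078] edges [0.0597 0.0426 0.0635 0.0449] ang [-93.3 177.4  88.6  -7.5]
cambox c [ 0.6243 -0.2526] edges [0.0554 0.0598 0.0538 0.0606] ang [  77.2  -12.6 -101.9  168.9]
cambox side c [ 0.621  -0.2527] edges [0.0584 0.0523 0.0579 0.0534] ang [-97.  174.2  84.2  -5.2]
mount [ 0.6328 -0.2049]
mount side [ 0.6341 -0.2091]
lamp side [0.7051 0.1429]
lamp [0.7104 0.1483]
lampbase c [0.7193 0.212 ] edges [0.0448 0.0737 0.0468 0.0736] ang [-90.7 173.7  88.8  -7.9]
target [ 0.4375 -0.1376]
target top c [ 0.4388 -0.1399] edges [0.0487 0.0487] ang [-168.   12.]
lens [0.4302 0.1161]
lensbase c [0.4293 0.1148] edges [0.046  0.0578 0.0471 0.06  ] ang [ -88.6 -178.1   94.     0.9]
iris [0.3706 0.2435]
iris foot [0.3681 0.245 ]
dish [0.3939 0.3974]
driver [ 0.3545 -0.4285]
```

{"api": "step_arm", "payload": {"rows": [[-0.305, -0.236, 0, 0, 0.087], [-0.305, -0.236, 0, 0, 0.087], [-0.305, -0.236, 0, 0, 0.087], [-0.305, -0.236, 0, 0, 0.087], [-0.305, -0.236, 0, 0, 0.087], [-0.305, -0.236, 0, 0, 0.087], [-0.305, -0.236, 0, 0, 0.087], [-0.305, -0.236, 0, 0, 0.087], [-0.305, -0.236, 0, 0, 0.087], [-0.305, -0.236, 0, 0, 0.087], [-0.305, -0.236, 0, 0, 0.087], [-0.305, -0.236, 0, 0, 0.087], [-0.305, -0.236, 0, 0, 0.087]]}}

```text
t: 1.45
eef_pos: [0.3706, -0.2355, 0.2263]
ee_rot: [3.141, 0.0, -1.57]
force: [-0.2, 1.6, 0.4]
width: 0.0867
gripper_force: 0.0
```

Run:
```python
from h import *
f=grab('wrist','w1'); s=arm.get_state(); print(s['t'],s['eef_pos'],s['ee_rot'])
D=grab('scene','scene1')
# lamp zoom, and wrist, stacked
l=cv2.resize(D['color'][180:260,320:480],None,fx=4,fy=4,interpolation=cv2.INTER_CUBIC)
cv2.imwrite('pics/m1.png',np.vstack([cv2.resize(f['color'],(448,280)),cv2.resize(l,(448,224))]));cv2.imwrite('pics/lamp.png',l)
```

```text
1.5 [ 0.37051209 -0.23557348  0.22633293] [ 3.14102268e+00  9.78451031e-05 -1.56968610e+00]
```

View pics/w1.png

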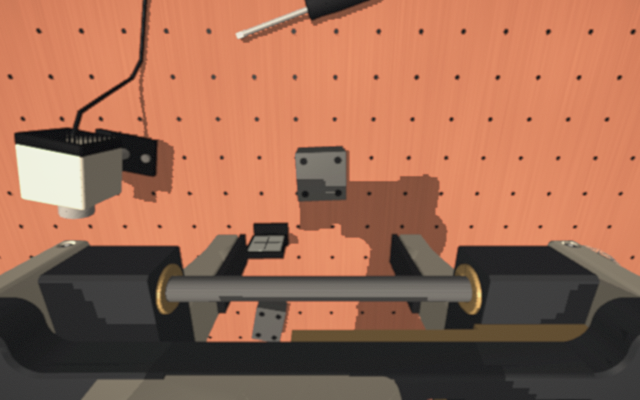

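View pics/lamp.png

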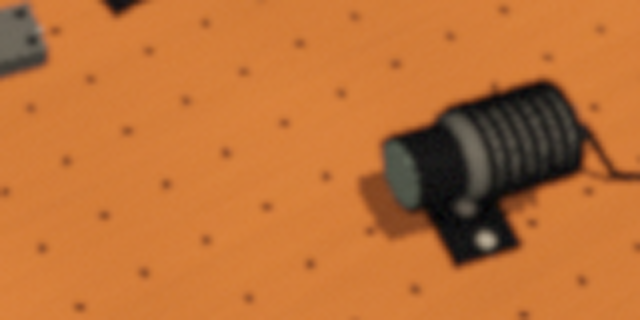

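The wrist view has the tall riser's top face at about x 296–347, y 153–199, and the target frame near (268,243). The lamp's front disc is centred at scene px (420.5,223.2).

Run:
```python
from h import *
W=load('w1');S=load('scene1')
fit(W,[(297,153),(346,151),(347,198),(300,200)],.05,'tall')
fit(W,[(304,160),(337,158),(339,192),(305,194)],.05,'tall holes')
fit(W,[(19,146),(101,166),(92,208),(17,189)],.12,'cam?')
print('lamp',toz(S,(420.5,223.2),.09), 'mount', toz(W,(76,212),.09))
fit(W,[(248,251),(285,251),(288,236),(253,236)],.05,'target glass')
print(proj(W,[[.3694,-.2357,.05],[.4375,-.1376,.065],[.37,-.236,0]]), -cam(W)[1].T@cam(W)[2])
```

```text
tall c [ 0.3655 -0.2354] edges [0.0567 0.0572 0.0572 0.0574] ang [-177.5   93.1    2.7  -87.5]
tall holes c [ 0.367  -0.2351] edges [0.0385 0.0415 0.0412 0.0416] ang [-176.4   94.6    3.6  -89.1]
cam? c [ 0.6151 -0.2506] edges [0.0723 0.0453 0.0691 0.0432] ang [ 165.4   66.3  -16.  -109.9]
lamp [0.70794464 0.14862634 0.09      ] mount [ 0.63340277 -0.20477109  0.09      ]
target glass c [ 0.4341 -0.1464] edges [0.0478 0.0218 0.0444 0.0227] ang [-1.799e+02 -1.019e+02  1.000e-01  6.970e+01]
[[319.22706552 175.8373646 ]
 [264.12580106 255.5812542 ]
 [318.58271611 166.68753702]] [ 0.37150549 -0.31842764  0.38375615]
```

{"api": "step_arm", "payload": {"rows": [[-0.003, 0.0, -0.05, 0.04, 0.087], [-0.003, 0.0, -0.1, 0.04, 0.087], [-0.003, 0.0, -0.15, 0.04, 0.087], [-0.003, 0.0, -0.19, 0.04, 0.087], [-0.003, 0.0, -0.212, 0.04, 0.087], [-0.003, 0.0, -0.212, 0.04, 0.087], [-0.003, 0.0, -0.212, 0.04, 0.087], [-0.003, 0.0, -0.212, 0.04, 0.05], [-0.003, 0.0, -0.212, 0.04, 0.05], [-0.003, 0.0, -0.212, 0.04, 0.05], [-0.003, 0.0, -0.212, 0.04, 0.05], [-0.003, 0.0, -0.212, 0.04, 0.05], [-0.003, 0.0, -0.212, 0.04, 0.05], [-0.003, 0.0, -0.212, 0.04, 0.05]], "newtons": 25}}

```text
t: 2.95
eef_pos: [0.3675, -0.2361, 0.0153]
ee_rot: [-3.14, -0.0, -1.531]
force: [-0.9, 1.6, 8.0]
width: 0.0598
gripper_force: 25.0
```

{"api": "step_arm", "payload": {"rows": [[0, 0, 0.04, 0, 0.05], [0, 0, 0.08, 0, 0.05], [0, 0, 0.13, 0, 0.05], [0.04, 0.027, 0.13, -0.05, 0.05], [0.08, 0.054, 0.13, -0.1, 0.05], [0.12, 0.082, 0.13, -0.15, 0.05], [0.16, 0.109, 0.13, -0.2, 0.05], [0.2, 0.136, 0.13, -0.245, 0.05], [0.24, 0.163, 0.13, -0.245, 0.05], [0.28, 0.19, 0.13, -0.245, 0.05], [0.303, 0.206, 0.13, -0.245, 0.05], [0.303, 0.206, 0.13, -0.245, 0.05], [0.303, 0.206, 0.09, -0.245, 0.05], [0.303, 0.206, 0.05, -0.245, 0.05], [0.303, 0.206, 0.02, -0.245, 0.05], [0.303, 0.206, 0.012, -0.245, 0.05], [0.303, 0.206, 0.012, -0.245, 0.05], [0.303, 0.206, 0.012, -0.245, 0.05]]}}

```text
t: 4.75
eef_pos: [0.6709, -0.0301, 0.0281]
ee_rot: [-3.14, 0.0, -1.776]
force: [0.6, 1.0, -2.6]
width: 0.0599
gripper_force: 25.0
```

Run:
```python
from h import *
f=grab('wrist','w2'); s=arm.get_state(); print(s['t'],s['eef_pos'],s['ee_rot'],s['width'])
```

```text
4.8 [ 0.67132236 -0.0299572   0.02863961] [-3.13875762e+00  9.02085926e-04 -1.77555633e+00] 0.059567813930765
```

View pics/w2.png

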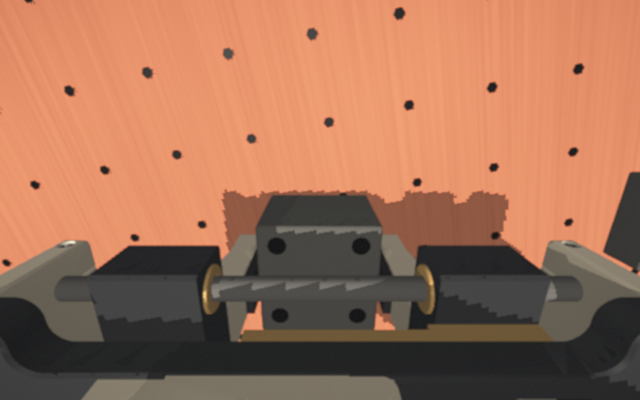

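The riser is squarely in the jaws, with its holes at (277,246), (361,246), (281,315) and (357,315). I'll get the riser's centre from these.

Run:
```python
from h import *
fit(load('w2'),[(277,246),(361,246),(357,315),(281,315)],.063,'tall')
```

```text
tall c [ 0.6709 -0.0287] edges [0.0396 0.0395 0.0391 0.0395] ang [ 168.4   78.   -11.6 -101.2]
```

{"api": "step_arm", "payload": {"rows": [[0, 0, -0.006, 0, 0.05], [0, 0, -0.012, 0, 0.05], [0, 0, -0.012, 0, 0.05], [0, 0, -0.012, 0, 0.05]]}}

```text
t: 5.2
eef_pos: [0.6706, -0.0299, 0.0151]
ee_rot: [-3.14, 0.0, -1.776]
force: [0.6, 0.7, -0.4]
width: 0.0597
gripper_force: 25.0
```

{"api": "step_arm", "payload": {"rows": [[0, 0, 0, 0, 0.087], [0, 0, 0, 0, 0.087], [0, 0, 0, 0, 0.087], [0, 0, 0.05, 0, 0.087], [0, 0, 0.1, 0, 0.087], [0, 0, 0.15, 0, 0.087], [-0.04, -0.02, 0.18, 0.1, 0.087], [-0.08, -0.04, 0.211, 0.206, 0.087], [-0.12, -0.06, 0.211, 0.206, 0.087], [-0.16, -0.08, 0.211, 0.206, 0.087], [-0.2, -0.1, 0.211, 0.206, 0.087], [-0.235, -0.11, 0.211, 0.206, 0.087], [-0.235, -0.11, 0.211, 0.206, 0.087], [-0.235, -0.11, 0.211, 0.206, 0.087], [-0.235, -0.11, 0.211, 0.206, 0.087]]}}

```text
t: 6.7
eef_pos: [0.4357, -0.1399, 0.2259]
ee_rot: [-3.141, -0.0, -1.57]
force: [-0.0, -0.2, 0.0]
width: 0.0871
gripper_force: 0.0
```

Run:
```python
from h import *
f=grab('wrist','w3'); s=arm.get_state(); print(s['t'],s['eef_pos'],s['ee_rot'],s['width'])
c=f['color'][100:300,200:440]; cv2.imwrite('pics/w3c.png',cv2.resize(c,None,fx=3,fy=3,interpolation=cv2.INTER_CUBIC))
```

```text
6.75 [ 0.43575433 -0.13979545  0.22560019] [-3.14144082e+00 -8.86921212e-05 -1.56946107e+00] 0.08713063802885314
```

View pics/w3c.png

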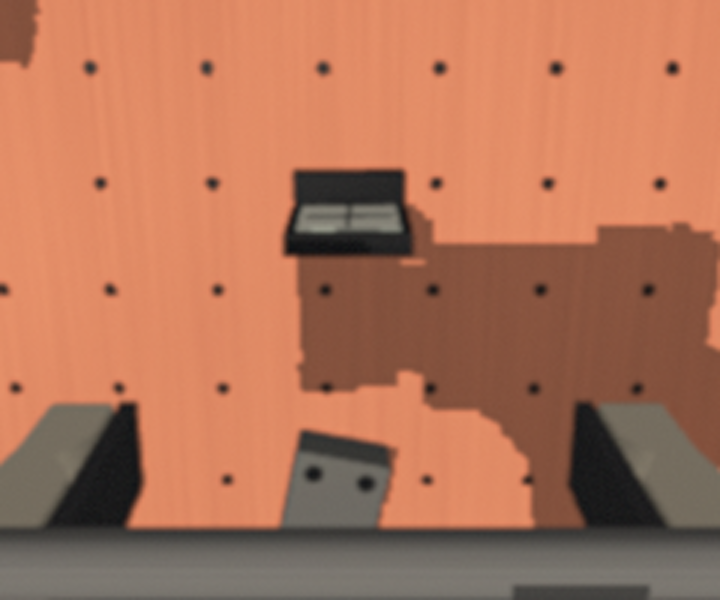

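The target's frame top spans crop (285..412, 235..255), and its foot's near edge runs along row 171, x 294–404. It is square to the tool.

Run:
```python
from h import *
W=load('w3'); c=lambda L:[(200+(x+.5)/3-.5,100+(y+.5)/3-.5) for x,y in L]
fit(W,c([(285,255),(412,255),(411,235),(288,235)]),.065,'top')
fit(W,c([(294,171),(404,171)]),.008,'foot')
```

```text
top c [ 0.4384 -0.1375] edges [0.0484 0.0079 0.0465 0.008 ] ang [-1.799e+02 -8.600e+01  1.000e-01  8.050e+01]
foot c [ 0.4388 -0.1555] edges [0.0479 0.0479] ang [-1.799e+02  1.000e-01]
```

{"api": "step_arm", "payload": {"rows": [[0.003, 0.002, -0.05, 0, 0.087], [0.003, 0.002, -0.1, 0, 0.087], [0.003, 0.002, -0.15, 0, 0.087], [0.003, 0.002, -0.18, 0, 0.087], [0.003, 0.002, -0.205, 0, 0.087], [0.003, 0.002, -0.205, 0, 0.087], [0.003, 0.002, -0.205, 0, 0.087], [0.003, 0.002, -0.205, 0, 0.04], [0.003, 0.002, -0.205, 0, 0.04], [0.003, 0.002, -0.205, 0, 0.04], [0.003, 0.002, -0.205, 0, 0.04], [0.003, 0.002, -0.205, 0, 0.04], [0.003, 0.002, -0.205, 0, 0.04], [0.003, 0.002, -0.205, 0, 0.04]], "newtons": 15}}

```text
t: 8.15
eef_pos: [0.4383, -0.138, 0.021]
ee_rot: [-3.141, -0.0, -1.57]
force: [-1.0, 0.7, 6.1]
width: 0.0501
gripper_force: 15.0
```

{"api": "step_arm", "payload": {"rows": [[0, 0, 0.04, 0, 0.04], [0, 0, 0.08, 0, 0.04], [0, 0, 0.13, 0, 0.04], [0.04, 0.018, 0.13, -0.05, 0.04], [0.08, 0.037, 0.13, -0.1, 0.04], [0.12, 0.055, 0.13, -0.15, 0.04], [0.16, 0.074, 0.13, -0.206, 0.04], [0.2, 0.093, 0.13, -0.206, 0.04], [0.232, 0.108, 0.13, -0.206, 0.04], [0.232, 0.108, 0.13, -0.206, 0.04], [0.232, 0.108, 0.1, -0.206, 0.04], [0.232, 0.108, 0.075, -0.206, 0.04], [0.232, 0.108, 0.06, -0.206, 0.04], [0.232, 0.108, 0.06, -0.206, 0.04], [0.232, 0.108, 0.06, -0.206, 0.04]]}}

```text
t: 9.65
eef_pos: [0.6702, -0.0302, 0.081]
ee_rot: [-3.141, -0.0, -1.776]
force: [0.1, -0.6, -0.9]
width: 0.0499
gripper_force: 15.0
```

Run:
```python
from h import *
f=grab('wrist','w4'); s=arm.get_state(); print(s['t'],s['eef_pos'],s['ee_rot'],s['width'])
c=f['color'][130:350,180:460]; cv2.imwrite('pics/w4c.png',cv2.resize(c,None,fx=2,fy=2))
```

```text
9.7 [ 0.67072849 -0.03007977  0.08176843] [-3.14009597e+00  2.30368592e-04 -1.77561219e+00] 0.049756603113539535
```

View pics/w4c.png

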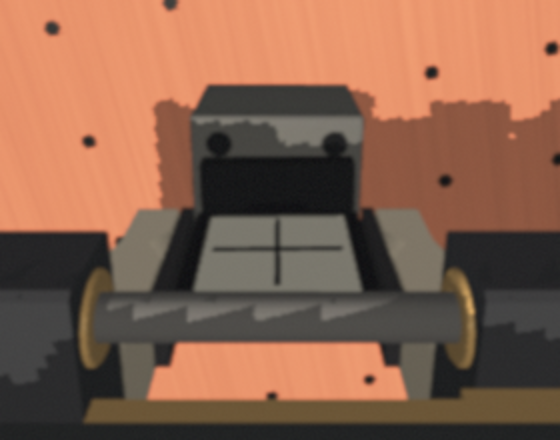

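The target is centred in the jaws above the riser, with the riser's near edge at crop row 116 and the foot's near edge at row 157.

Run:
```python
from h import *
W=load('w4'); c=lambda L:[(180+x/2-.25,130+y/2-.25) for x,y in L]
d=np.array([-.2062,-.9785]); 
r=fit(W,c([(191,116),(363,116)]),.05,'riser').mean(0)-.03*d
t=fit(W,c([(203,157),(354,157)]),.0685,'foot').mean(0)-.018*d
print(r,t)
r=fit(W,c([(219,144),(334,144)]),.05,'holes').mean(0)-.02*d; print(r)
```

```text
riser c [ 0.6646 -0.0575] edges [0.0584 0.0584] ang [168.3 -11.7]
foot c [ 0.6658 -0.0496] edges [0.0473 0.0473] ang [168.3 -11.7]
[ 0.67079769 -0.02810553] [ 0.66950488 -0.03194424]
holes c [ 0.6668 -0.0477] edges [0.0396 0.0396] ang [168.3 -11.7]
[ 0.67093743 -0.02808756]
```

{"api": "step_arm", "payload": {"rows": [[0.001, 0.003, -0.004, 0, 0.04], [0.001, 0.003, -0.0095, 0, 0.04], [0.001, 0.003, -0.0095, 0, 0.04], [0.001, 0.003, -0.0095, 0, 0.04], [0.001, 0.003, -0.0095, 0, 0.07], [0.001, 0.003, -0.0095, 0, 0.087], [0.001, 0.003, -0.0095, 0, 0.087], [0.001, 0.003, -0.0095, 0, 0.087]]}}

```text
t: 10.5
eef_pos: [0.6711, -0.027, 0.0712]
ee_rot: [-3.141, 0.0, -1.776]
force: [0.4, -0.7, -0.4]
width: 0.0764
gripper_force: 0.0
```

{"api": "step_arm", "payload": {"rows": [[0, 0, 0.03, 0, 0.087], [0, 0, 0.08, 0, 0.087], [0, 0, 0.13, 0, 0.087], [-0.04, 0.024, 0.155, 0.1, 0.087], [-0.08, 0.048, 0.155, 0.206, 0.087], [-0.12, 0.072, 0.155, 0.206, 0.087], [-0.16, 0.096, 0.155, 0.206, 0.087], [-0.2, 0.12, 0.155, 0.206, 0.087], [-0.24, 0.143, 0.155, 0.206, 0.087], [-0.24, 0.143, 0.155, 0.206, 0.087], [-0.24, 0.143, 0.155, 0.206, 0.087]]}}

```text
t: 11.6
eef_pos: [0.4306, 0.1168, 0.2269]
ee_rot: [-3.14, 0.001, -1.567]
force: [0.6, 0.6, 0.7]
width: 0.087
gripper_force: 0.0
```

Run:
```python
from h import *
f=grab('wrist','w5'); s=arm.get_state(); print(s['t'],s['eef_pos'],s['ee_rot'],s['width'])
```

```text
11.65 [0.43121786 0.11637449 0.22668091] [-3.14028505e+00  7.90743621e-04 -1.56842119e+00] 0.08694634225390235
```

View pics/w5.png

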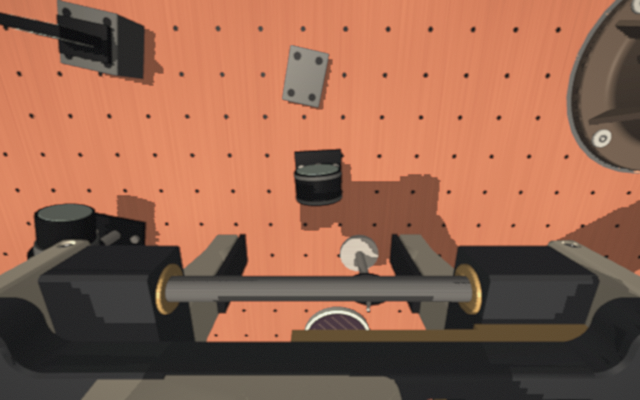

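The lens barrel spans x 294–343, y 163–205, and its base's near edge runs (295,152)–(341,150). The target stands on the riser at top left, and the iris foot is at (358,253).

Run:
```python
from h import *
W=load('w5')
fit(W,[(295,153),(341,150)],.01,'base near edge')
fit(W,[(294,180),(343,178)],.09,'barrel')
fit(W,[(297,203),(342,201)],.09,'barrel back')
print(toz(W,(358,252),.01))
```

```text
base near edge c [0.4315 0.0946] edges [0.0597 0.0597] ang [-176.    4.]
barrel c [0.4308 0.1105] edges [0.0515 0.0515] ang [-177.3    2.7]
barrel back c [0.4296 0.136 ] edges [0.0485 0.0485] ang [-177.    3.]
[0.3726026  0.24035956 0.01      ]
```

{"api": "step_arm", "payload": {"rows": [[-0.001, 0.001, -0.05, 0.05, 0.087], [-0.001, 0.001, -0.1, 0.05, 0.087], [-0.001, 0.001, -0.13, 0.05, 0.087], [-0.001, 0.001, -0.156, 0.05, 0.087], [-0.001, 0.001, -0.156, 0.05, 0.087], [-0.001, 0.001, -0.156, 0.05, 0.087], [-0.001, 0.001, -0.156, 0.05, 0.04], [-0.001, 0.001, -0.156, 0.05, 0.04], [-0.001, 0.001, -0.156, 0.05, 0.04], [-0.001, 0.001, -0.156, 0.05, 0.04], [-0.001, 0.001, -0.156, 0.05, 0.04], [-0.001, 0.001, -0.156, 0.05, 0.04], [-0.001, 0.001, -0.156, 0.05, 0.04]], "newtons": 25}}

```text
t: 12.95
eef_pos: [0.4304, 0.1172, 0.0704]
ee_rot: [-3.141, 0.0, -1.519]
force: [0.7, -0.6, 3.3]
width: 0.0495
gripper_force: 25.0
```

{"api": "step_arm", "payload": {"rows": [[0, 0, 0.04, 0, 0.04], [0, 0, 0.08, 0, 0.04], [0, 0, 0.12, 0, 0.04], [0, 0, 0.15, -0.05, 0.04], [0.03, -0.032, 0.15, -0.1, 0.04], [0.06, -0.064, 0.15, -0.15, 0.04], [0.09, -0.096, 0.15, -0.2, 0.04], [0.12, -0.128, 0.15, -0.257, 0.04], [0.15, -0.16, 0.15, -0.257, 0.04], [0.18, -0.192, 0.15, -0.257, 0.04], [0.21, -0.224, 0.15, -0.257, 0.04], [0.2215, -0.235, 0.15, -0.257, 0.04], [0.2215, -0.235, 0.15, -0.257, 0.04], [0.2215, -0.235, 0.11, -0.257, 0.04], [0.2215, -0.235, 0.07, -0.257, 0.04], [0.2215, -0.235, 0.03, -0.257, 0.04], [0.2215, -0.235, 0.01, -0.257, 0.04], [0.2215, -0.235, 0.01, -0.257, 0.04], [0.2215, -0.235, 0.01, -0.257, 0.04]]}}

```text
t: 14.85
eef_pos: [0.6514, -0.1176, 0.0803]
ee_rot: [3.141, -0.0, -1.776]
force: [-0.1, 0.0, -2.3]
width: 0.0491
gripper_force: 25.0
```

Run:
```python
from h import *
f=grab('wrist','w6'); s=arm.get_state(); print(s['t'],s['eef_pos'],s['ee_rot'],s['width'])
g=grab('side','s6'); c=cv2.resize(g['color'][140:240,220:420],None,fx=3,fy=3)
cv2.imwrite('pics/m6.png',np.vstack([cv2.resize(f['color'][130:350,120:520],(600,330)),c[:270]]))
```

```text
14.9 [ 0.65220535 -0.11766765  0.08141906] [-3.14008343e+00  1.04658106e-04 -1.77600744e+00] 0.049484616222766745
```

View pics/m6.png

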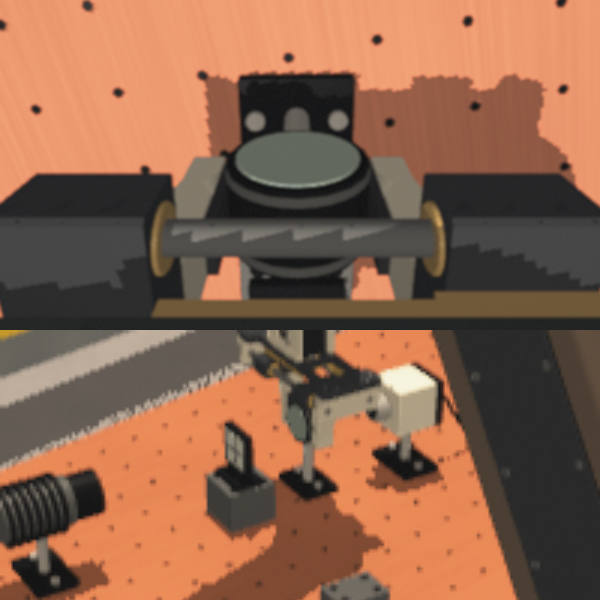

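The wrist view shows the lens square in the jaws, its base near edge at about px (280,180)–(355,180). The side view shows it upright in line with the target and camera.

Run:
```python
from h import *
W=load('w6'); d=np.array([-.2062,-.9785])
print(fit(W,[(280,180),(355.3,180)],.020,'edge').mean(0)-.023*d)
```

```text
edge c [ 0.6466 -0.1428] edges [0.0585 0.0585] ang [168.3 -11.7]
[ 0.65132924 -0.12026371]
```

{"api": "step_arm", "payload": {"rows": [[0.001, 0.001, -0.005, 0, 0.04], [0.001, 0.001, -0.0098, 0, 0.04], [0.001, 0.001, -0.0098, 0, 0.04], [0.001, 0.001, -0.0098, 0, 0.04], [0.001, 0.001, -0.0098, 0, 0.07], [0.001, 0.001, -0.0098, 0, 0.087], [0.001, 0.001, -0.0098, 0, 0.087], [0.001, 0.001, -0.0098, 0, 0.087], [0.001, 0.001, -0.0098, 0, 0.087]]}}

```text
t: 15.85
eef_pos: [0.6525, -0.1171, 0.0703]
ee_rot: [-3.142, -0.0, -1.777]
force: [0.2, 0.0, 0.4]
width: 0.0834
gripper_force: 0.0
```

{"api": "step_arm", "payload": {"rows": [[0, 0, 0.03, 0, 0.087], [0, 0, 0.08, 0, 0.087], [0, 0, 0.13, 0, 0.087], [-0.03, 0.04, 0.156, 0.1, 0.087], [-0.06, 0.08, 0.156, 0.206, 0.087], [-0.09, 0.115, 0.156, 0.206, 0.087], [-0.12, 0.153, 0.156, 0.206, 0.087], [-0.15, 0.19, 0.156, 0.206, 0.087], [-0.18, 0.23, 0.156, 0.206, 0.087], [-0.21, 0.268, 0.156, 0.206, 0.087], [-0.24, 0.306, 0.156, 0.206, 0.087], [-0.27, 0.345, 0.156, 0.206, 0.087], [-0.282, 0.36, 0.156, 0.206, 0.087], [-0.282, 0.36, 0.156, 0.206, 0.087], [-0.282, 0.36, 0.156, 0.206, 0.087], [-0.282, 0.36, 0.156, 0.206, 0.087]]}}

```text
t: 17.45
eef_pos: [0.3708, 0.2425, 0.2263]
ee_rot: [-3.142, -0.0, -1.571]
force: [-1.0, 0.2, -0.4]
width: 0.087
gripper_force: 0.0
```

Run:
```python
from h import *
f=grab('wrist','w7'); s=arm.get_state(); print(s['t'],s['eef_pos'],s['ee_rot'],s['width'])
c=f['color'][120:280,240:400]; cv2.imwrite('pics/w7c.png',cv2.resize(c,None,fx=3.5,fy=3.5,interpolation=cv2.INTER_CUBIC))
```

```text
17.5 [0.37089026 0.24232563 0.22622062] [ 3.14150703e+00 -2.17966870e-04 -1.57191858e+00] 0.08669260771203972
```

View pics/w7c.png

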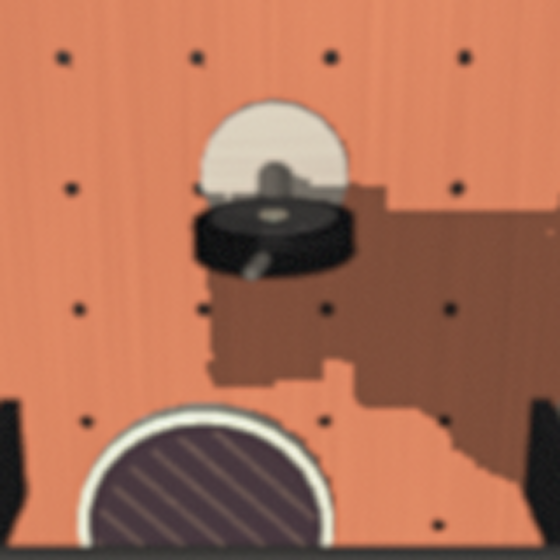

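The iris ring is near-square to the tool: ring ends at crop (196,223)/(354,215), pinhole (274,215), foot circle x 202–348 with its top at 100.

Run:
```python
from h import *
W=load('w7'); c=lambda L:[(240+x/3.5-.36,120+y/3.5-.36) for x,y in L]
fit(W,c([(196,223),(354,215)]),.09,'ring')
fit(W,c([(196,262),(354,254)]),.09,'ring rim')
print(toz(W,c([(274,215)])[0],.09), toz(W,c([(275,100)])[0],.01), fit(W,c([(202,172),(348,172)]),.01,'foot'))
```

```text
ring c [0.371  0.2393] edges [0.0475 0.0475] ang [-177.    3.]
ring rim c [0.371  0.2515] edges [0.0481 0.0481] ang [-176.9    3.1]
foot c [0.3708 0.2426] edges [0.055 0.055] ang [-180.    0.]
[0.37125656 0.23801593 0.09      ] [0.37085699 0.21559367 0.01      ] [[0.39831724 0.24264525]
 [0.3433467  0.24261841]]
```

{"api": "step_arm", "payload": {"rows": [[0, 0.002, -0.05, 0.05, 0.087], [0, 0.002, -0.1, 0.05, 0.087], [0, 0.002, -0.13, 0.05, 0.087], [0, 0.002, -0.154, 0.05, 0.087], [0, 0.002, -0.154, 0.05, 0.087], [0, 0.002, -0.154, 0.05, 0.087], [0, 0.002, -0.154, 0.05, 0.04], [0, 0.002, -0.154, 0.05, 0.04], [0, 0.002, -0.154, 0.05, 0.04], [0, 0.002, -0.154, 0.05, 0.04], [0, 0.002, -0.154, 0.05, 0.04], [0, 0.002, -0.154, 0.05, 0.04], [0, 0.002, -0.154, 0.05, 0.04]], "newtons": 25}}

```text
t: 18.8
eef_pos: [0.3707, 0.2452, 0.0725]
ee_rot: [-3.141, 0.0, -1.521]
force: [0.5, -0.4, 3.5]
width: 0.0493
gripper_force: 25.0
```

{"api": "step_arm", "payload": {"rows": [[0, 0, 0.04, 0, 0.04], [0, 0, 0.08, 0, 0.04], [0, 0, 0.12, 0, 0.04], [0, 0, 0.15, -0.05, 0.04], [0.04, -0.023, 0.15, -0.1, 0.04], [0.08, -0.047, 0.15, -0.15, 0.04], [0.12, -0.07, 0.15, -0.2, 0.04], [0.16, -0.094, 0.15, -0.255, 0.04], [0.2, -0.117, 0.15, -0.255, 0.04], [0.24, -0.141, 0.15, -0.255, 0.04], [0.28, -0.164, 0.15, -0.255, 0.04], [0.318, -0.187, 0.15, -0.255, 0.04], [0.318, -0.187, 0.15, -0.255, 0.04], [0.318, -0.187, 0.15, -0.255, 0.04], [0.318, -0.187, 0.11, -0.255, 0.04], [0.318, -0.187, 0.07, -0.255, 0.04], [0.318, -0.187, 0.03, -0.255, 0.04], [0.318, -0.187, 0.01, -0.255, 0.04], [0.318, -0.187, 0.01, -0.255, 0.04], [0.318, -0.187, 0.01, -0.255, 0.04]]}}

```text
t: 20.8
eef_pos: [0.6883, 0.0586, 0.083]
ee_rot: [-3.141, -0.0, -1.775]
force: [0.5, -0.6, -2.5]
width: 0.0489
gripper_force: 25.0
```

Run:
```python
from h import *
f=grab('wrist','w8'); s=arm.get_state(); print(s['t'],s['eef_pos'],s['ee_rot'],s['width'])
cv2.imwrite('pics/m8.png',cv2.resize(f['color'][100:350,120:520],(640,400)))
```

```text
20.85 [0.68919106 0.05876516 0.08410906] [-3.13946902e+00  7.88784623e-04 -1.77458891e+00] 0.049265858115541766
```

View pics/m8.png

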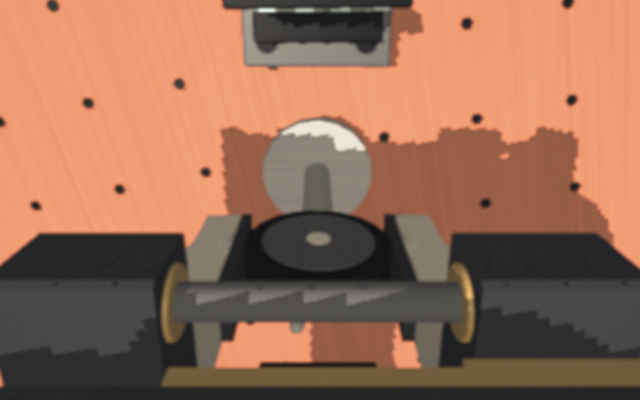

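The iris hangs square and upright, with its foot's near edge at about px (318,174) and the pinhole at (319,249). The target and riser are in line beyond it.

Run:
```python
from h import *
W=load('w8'); d=np.array([-.2062,-.9785])
print(toz(W,(318.1,174.4),.021)[:2]-.028*d, toz(W,(318.5,248.5),.1015)[:2]-.006*d)
```

```text
[0.68825826 0.0570136 ] [0.68787584 0.05639145]
```

{"api": "step_arm", "payload": {"rows": [[0, 0, -0.005, 0, 0.04], [0, 0, -0.01, 0, 0.04], [0, 0, -0.01, 0, 0.04], [0, 0, -0.01, 0, 0.04], [0, 0, -0.01, 0, 0.04]]}}

```text
t: 21.35
eef_pos: [0.6888, 0.058, 0.0727]
ee_rot: [-3.141, 0.0, -1.776]
force: [0.1, -0.3, -1.1]
width: 0.0491
gripper_force: 25.0
```

Position is good. Next I release, lift and move clear of the side view.

{"api": "step_arm", "payload": {"rows": [[0, 0, -0.0005, 0, 0.04], [0, 0, -0.0005, 0, 0.07], [0, 0, -0.0005, 0, 0.087], [0, 0, -0.0005, 0, 0.087], [0, 0, -0.0005, 0, 0.087], [0, 0, -0.0005, 0, 0.087], [0, 0, 0.03, 0, 0.087], [0, 0, 0.08, 0, 0.087], [0, 0, 0.13, 0, 0.087], [0, 0, 0.18, 0, 0.087], [-0.04, 0.05, 0.2, 0, 0.087], [-0.08, 0.1, 0.2, 0, 0.087], [-0.12, 0.15, 0.2, 0, 0.087], [-0.16, 0.2, 0.2, 0, 0.087], [-0.2, 0.25, 0.2, 0, 0.087], [-0.2, 0.25, 0.2, 0, 0.087], [-0.2, 0.25, 0.2, 0, 0.087]]}}

```text
t: 23.05
eef_pos: [0.4861, 0.3105, 0.2727]
ee_rot: [-3.142, 0.001, -1.773]
force: [0.9, -0.8, 0.2]
width: 0.0871
gripper_force: 0.0
```

Run:
```python
from h import *
f=grab('scene','sc9'); g=grab('side','s9')
A=cv2.resize(f['color'][160:300,220:480],None,fx=2.5,fy=2.5,interpolation=cv2.INTER_CUBIC)
B=cv2.resize(g['color'][140:240,205:405],None,fx=2.5,fy=2.5,interpolation=cv2.INTER_CUBIC)
B=np.pad(B,((0,0),(0,A.shape[1]-B.shape[1]),(0,0))); cv2.imwrite('pics/m9.png',np.vstack([A,B]))
```

View pics/m9.png

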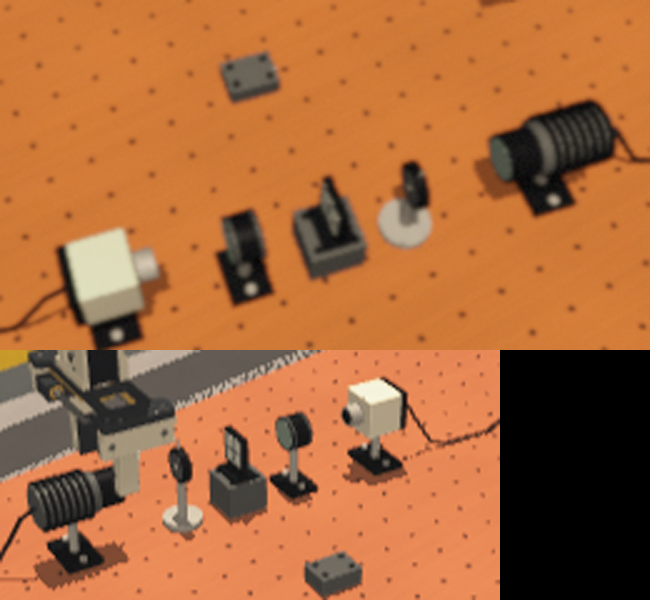

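Everything stands upright and in line. In the scene crop the lamp front is at (500,157) and the camera mount at (157,264). The iris (415,185), target (331,208) and lens (242,237) sit at the quarter points.

```bash
python3 -c "
from station import arm
print(arm.job_done())"
```

```text
the job is handed in; nothing more can be done
None
```

The imaging path is laid out and handed in. The riser with the target, the iris and the lens all stand upright at their midpoints on the lamp–camera line, by my final camera check. I did not touch the other riser, the dish or the driver. The hand-in call returned no verdict.

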